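# Slide a tall loaded crate into the corner stop

## Task

Park the tall loaded crate for strapping: push it along the table, without gripping or lifting it, until its skid sits squarely home in the corner stop, touching both the long fence and the short end plate. It is heavy and tips easily, so push low at the skid and keep it upright and flat on the table all the way. Leave everything else on the table where it is, and finish with the arm clear of everything.

Things in the scene. Friction and masses are not known exactly. Their poses are not given: they have to be found in the camera images.
- crate: Tall loaded crate, about 1.5 kg. Plywood skid 150 x 150 x 30 mm high; blue 100 x 100 mm tote on it up to 215 mm, white disc in its mouth to 230. Origin: centre of the skid's underside, z up. The tote is flush with the skid's +x and +y faces, so the skid sticks out 50 mm as a low ledge at -x and -y. Push the ledge's faces: 6 to 13 N slides it; pushed above about 75 mm it tips.
- crate_com (a point): Point in the crate's tote, 21 mm towards +x and +y of the skid's centre and 105 mm up: about the centre of mass, so the line to push along without turning the crate
- crate_corner (a point): The +x, +y bottom corner of the crate's skid, at (+75, +75, 0) mm from the crate's origin: it belongs in the inner corner of the stop
- stop: L-shaped steel corner stop, bolted down, 40 mm high, bars' feet reaching 45 mm outside. Origin: inner corner, on the table. Long fence: 360 mm along -y, inner face x = 0 looks to -x. Short end plate: 170 mm along -x, inner face y = 0 looks to -y. The crate starts inside the L, off both faces, turned up to 15 degrees. Parked, its origin is at (-75, -75) mm here, axes parallel.
- disc1: white foam disc 84 mm across, 34 mm high, loose bystander near the free end of the short stop plate; origin at the centre of its underside
- disc2: the same kind of disc, loose bystander behind the long fence; origin at the centre of its underside
- disc3: the same kind of disc, loose bystander at the left; origin at the centre of its underside
- spray: white spray bottle 72 mm wide, 203 mm tall, loose bystander at the left; origin at the centre of its underside
- taperoll: empty clear tape ring 90 mm across, 48 mm high, loose bystander at the right; origin at the centre of its underside
- dispenser: grey tape dispenser with a tape roll, 120 x 60 x 90 mm, loose bystander at the right; origin at the centre of its underside
- cutter: red utility knife lying flat, 160 x 22 x 14 mm, loose bystander at the right; origin at the centre of its underside

How it is judged:
By the outcome, as a careful person would: the job done as asked, in the order asked, and still so for the second after the job is handed in, with the robot touching nothing.
It also fails if it takes over 72 s, if anything falls off the work surface, if the arm or the gripper's body presses on something with over 40 N, if the wrist force passes 120 N, or if a joint passes its speed limit or range.

## Robot

A 6-joint arm with a two-finger parallel gripper is mounted at the origin on the work surface. World frame = base frame: x ahead of the robot, y to its left, z up, the work surface at z = 0. Lengths are in mm, angles in degrees, forces in N, time in s.
With the tool pointing down it reaches from about 350 to 850 mm from the base axis. Payload 8.1 kg.
Tool frame: the origin (TCP) lies midway between the tips of the shut fingers; the grasp point (between the pads) lies 19 mm behind it (hold_point_z is the distance from the TCP to the grasp point, in mm); z points along the fingers, y is the direction in which the jaws open and shut (so a half turn about z gives the same grasp; the last joint's range is limited). The gripper opens to 85 mm and grips with 20 to 120 N. Pads are 22 mm wide; open, the fingers measure 114 mm over their backs; the gripper's body (76 mm by 85 mm) begins 54 mm behind the grasp point. The pads swing forward as they close: fully open they stand 13 mm farther back than shut.
Start: joints at [68.446, 7.471, 85.268, -0, 87.261, -4.893], TCP at [172.009, 574.82, 231.292] pointing down, gripper open.
Joint ranges: [-169.43, 169.43], [-51.17, 129.36], [1.28, 143.12], [-76.62, 256.62], [0, 156.53], [-152.29, 152.29]. Speed limits (degrees/s): [136.94, 136.94, 159.86, 180, 180, 180].

## Interface

Orientations are given as [roll, pitch, yaw] about the fixed x, y, z axes, in that order (R = Rz(yaw) Ry(pitch) Rx(roll)).
In Python, from bench import sense, snapshot, camera_params, hand_in, hold_point_z gives the robot as it stands.
- The arm moves only by the tool servo_tool, never from a script. Its argument "motion" is a list of rows, each a list of 7 numbers: the finger opening in mm, from 0 to 85.4, then the shift along the tool's x, y, z in mm, then the turn, a rotation vector about the tool's x, y, z in rad. A call has 1 to 10 rows; each row shifts and turns the pose as measured when the row begins, along the tool's axes as they then stand; what a row does not reach is not made up. A row lasts 1/10 s, in which the tool goes at most 50 mm and 8.59 degrees, less where a joint would pass 70% of its speed; a pose out of reach is approached as far as the arm can. A call with a gripper value outside its range is refused whole. The fingers move at their own pace and stop on an object; "force" is the grip in N (left out, the last holds). Time passes only in rows, so rows that do not move let the fingers close. It gives the time, the measured TCP pose, the force and the opening at its end, in the units of the state.
- sense(): the state, without advancing time (a new reading comes with each control period).
- snapshot(name): name is "scene" or "top"; returns the picture (480x640x3 uint8, blue, green, red); there is no depth.
- camera_params(name): a dict with "fx", "fy", "cx", "cy" (pixels), "D" ([k1, k2, p1, p2, k3] as OpenCV has them; the pictures are not rectified), "R" (3x3) and "t" (3): a world point X has camera coordinates R X + t. Camera axes: x right, y down, z forward; pixel columns grow to the right and rows downward; lengths in mm; the calibration is good to about 2 mm. A picture is of the moment at which its call begins. camera_params takes no time and is no camera call.
- hand_in(): hands the job in, once; it reports no verdict.
The state is a dict: "time": time; "joint_pos": joint angles; "qd": joint speeds; "joint_efforts": joint torques, N m; "tool_pos": TCP position; "tcp_rot": TCP orientation; "ft_force": force on the tool from outside, world axes, zero at the start; "wrist_torque": the same for the moment, N m; "finger_gap": finger opening in mm.
Only numpy, scipy, OpenCV 4.12 (cv2) and the standard library are available. Lean on these libraries where they do the work, as an engineer would, in place of code of your own. Each camera call takes 0.05 s, during which the arm holds its last target. There are 200 camera calls.

## Working session

There is one attempt and no reset: what is moved stays moved. The work goes in short steps, Python scripts to look and compute and a tool call to move; the robot and the scene stay as the last step left them, time stands still between calls to the robot, and variables do not carry over. Pictures are saved under pics/ and viewed, about 8 in all and at most 12, crops included, and the job is handed in when it is done.

Besides the shell and the picture viewer there is one more tool, called after "Request:" by a JSON object that holds its "method" and its "body", one argument or row to a line. servo_tool: Moves the arm, as the interface text tells. Its arguments: {"type":"object","properties":{"motion":{"type":"array"},"force":{"type":"number"}},"required":["motion"]}

```bash
mkdir -p pics
python3 - <<'E'
from bench import *
import cv2
for n in ("scene","top"):
    cv2.imwrite(f"pics/{n}0.png",snapshot(n)); c=camera_params(n)
    print(n,{k:__import__('numpy').round(v,4).tolist() for k,v in c.items()})
print(sense(),hold_point_z if not callable(hold_point_z) else hold_point_z())
E
```

```text
scene {'fx': 610.5951, 'fy': 610.5951, 'cx': 318.9928, 'cy': 245.1234, 'D': [-0.195, 0.0, 0.0, 0.0, 0.0], 'R': [[-0.447, 0.8945, 0.009], [0.5522, 0.2838, -0.7839], [-0.7038, -0.3454, -0.6208]], 't': [237.4194, -251.0346, 1981.7459]}
top {'fx': 451.8215, 'fy': 451.8215, 'cx': 315.4065, 'cy': 237.6596, 'D': [-0.0069, 0.0, 0.0, 0.0, 0.0], 'R': [[0.0073, -1.0, -0.001], [-0.9939, -0.0072, -0.1099], [0.1099, 0.0018, -0.9939]], 't': [0.4159, 615.7766, 1042.3924]}
{'time': 0.1, 'joint_pos': array([ 6.84461898e+01,  7.51248924e+00,  8.53250590e+01,  1.01232332e-03,
        8.72618387e+01, -4.89570667e+00]), 'qd': array([-0.17365516, -0.05873096, -0.15144445,  0.02709021, -0.02609537,
       -0.03362917]), 'joint_efforts': array([ 3.03707369e-03, -5.70948172e+01, -5.01947808e+01,  1.75311456e-06,
        8.00840382e-03, -8.37697894e-05]), 'tool_pos': array([171.80589972, 574.34100636, 230.31217517]), 'tcp_rot': array([-1.79901062e+02, -9.48929122e-03,  1.63341839e+02]), 'ft_force': array([ 0.02366896, -0.24982896, -0.5351172 ]), 'wrist_torque': array([-0.01343964, -0.00334385,  0.01962103]), 'finger_gap': 85.02134638855003} 18.700000000000003
```

View pics/scene0.png

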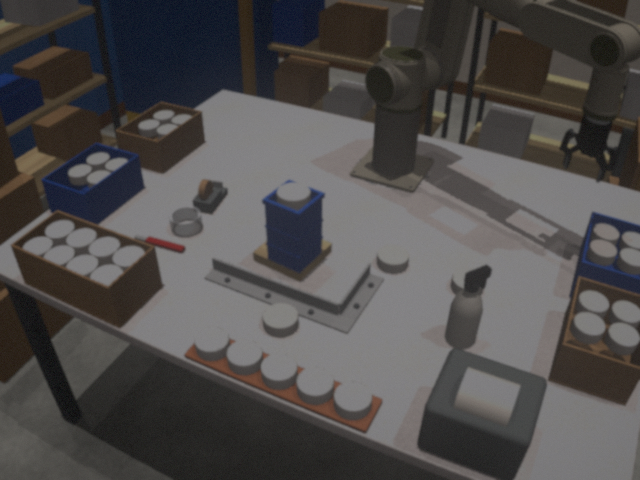

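View pics/top0.png

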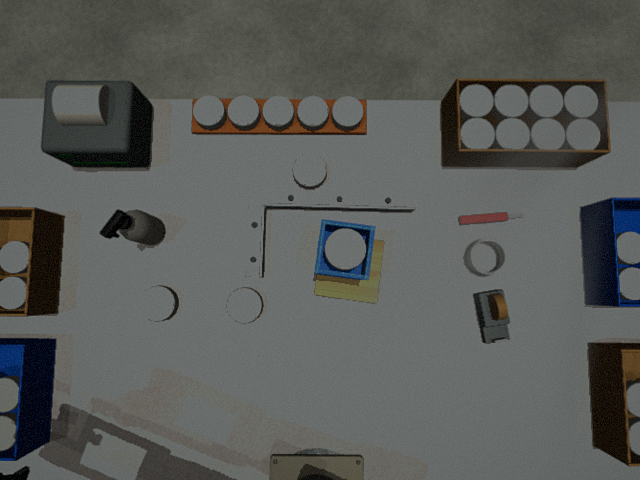

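Overview: in the top view, the L stop's inner corner is near (267,210), with the long fence running right to (413,208) and the short plate down to (263,276). The crate is centred around (348,262) and turned slightly. I'll enlarge this area.

Run:
```python
import cv2,numpy as np
im=cv2.imread("pics/top0.png")[190:320,240:425]
im=cv2.resize(im,None,fx=4.3,fy=4.3,interpolation=cv2.INTER_CUBIC)
cv2.imwrite("pics/crop0.png",np.clip(im*1.9,0,255).astype('uint8'))
im=cv2.imread("pics/scene0.png")[170:330,190:390]
im=cv2.resize(im,None,fx=3.7,fy=3.7,interpolation=cv2.INTER_CUBIC)
cv2.imwrite("pics/crop1.png",np.clip(im*1.7,0,255).astype('uint8'))
```

```text
(no output)
```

View pics/crop0.png

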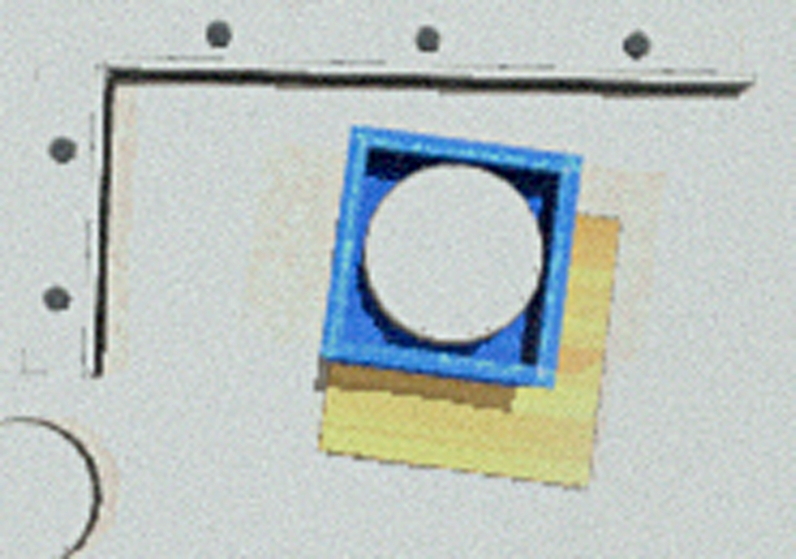

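View pics/crop1.png

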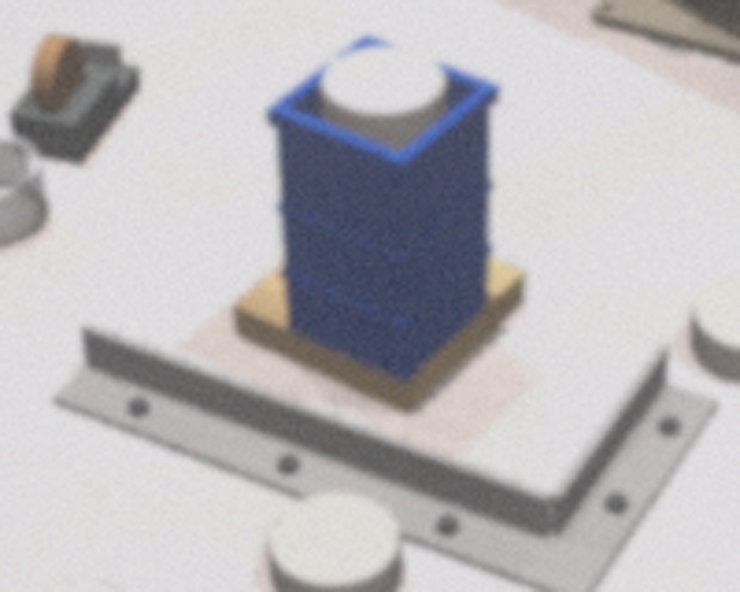

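The crops show the skid top's corners in crop0 at (619,216), (588,488) and (321,453), and in crop1 at (410,385), (524,273) and (236,312). The foot of the fence's inner face runs (113,84)-(740,95), and the short plate's runs (112,90)-(101,375). Next I convert these to positions.

```bash
cat > h.py <<'E'
import numpy as np,cv2
from bench import *
def ray(n,px,z):
    c=camera_params(n);K=np.array([[c['fx'],0,c['cx']],[0,c['fy'],c['cy']],[0,0,1]])
    u=cv2.undistortPoints(np.array([[px]],float),K,np.array(c['D']))[0,0]
    R=np.array(c['R']);C=-R.T@np.array(c['t']);d=R.T@np.array([u[0],u[1],1])
    return (C+d*(z-C[2])/d[2])[:2]
T=lambda p,z,o=(240,190),s=4.3:ray("top",((p[0]+.5)/s-.5+o[0],(p[1]+.5)/s-.5+o[1]),z)
S=lambda p,z,o=(190,170),s=3.7:ray("scene",((p[0]+.5)/s-.5+o[0],(p[1]+.5)/s-.5+o[1]),z)
def proj(n,X):
    c=camera_params(n);K=np.array([[c['fx'],0,c['cx']],[0,c['fy'],c['cy']],[0,0,1]])
    return cv2.projectPoints(np.array(X,float).reshape(-1,1,3),cv2.Rodrigues(np.array(c['R']))[0],np.array(c['t']),K,np.array(c['D']))[0].reshape(-1,2)
E
python3 - <<'E'
from h import *
np.set_printoptions(precision=1,suppress=True)
print("fence base",T((113,84),0),T((740,95),0),"top",T((108,68),40),T((752,82),40))
print("plate base",T((112,90),0),T((101,375),0),"top",T((104,80),40),T((95,375),40))
sk=[T((619,216),30),T((588,488),30),T((321,453),30)]
print("skid +x-y,-x-y,-x+y",sk)
print("scene +x+y,-x+y,+x-y",S((410,385),30),S((524,273),30),S((236,312),30), "bottom", S((407,410),0),S((522,295),0),S((238,333),0))
print("tote rim 215 (-y+x, -x-y,-x+y,+x+y)",[T(p,215) for p in((582,156),(553,386),(322,358),(353,126))])
print("disc1",ray("top",(244,305),34),"disc2",ray("top",(310,171),34))
E
```

```text
fence base [689.6 128. ] [ 685.8 -232.8] top [691.7 126.4] [ 686.3 -231.1]
plate base [686.1 128.5] [522.6 131.6] top [684.9 128.5] [521.7 130.2]
skid +x-y,-x-y,-x+y [array([ 612.1, -158. ]), array([ 462.3, -139.7]), array([480.2,   6.6])]
scene +x+y,-x+y,+x-y [628.1  -3.6] [482.9  11.9] [ 615.1 -148.7] bottom [621.8  -9.6] [472.3   5.9] [ 604.1 -155.7]
tote rim 215 (-y+x, -x-y,-x+y,+x+y) [array([ 620.1, -113.5]), array([514.2, -99.5]), array([526.2,   5.8]), array([633.3,  -7.7])]
disc1 [455.7 171.1] disc2 [778.1  19.2]
```

Request:
{"method": "servo_tool", "body": {
  "motion": [
    [60,-31,-26,0,0,0,0],
    [60,-31,-26,0,0,0,0],
    [60,-31,-26,0,0,0,0],
    [60,-31,-26,0,0,0,0],
    [60,-31,-26,0,0,0,0],
    [60,-31,-26,0,0,0,0],
    [60,-31,-26,0,0,0,0],
    [60,-31,-26,0,0,0,0],
    [60,0,0,0,0,0,-0.14],
    [60,0,0,0,0,0,-0.03]
  ]
}}

```text
time: 1.1
tool_pos: [353.6, 291.3, 224.9]
tcp_rot: [-179.5, -0.3, 173.5]
ft_force: [0.1, 0.8, 0.6]
finger_gap: 60.0
```

Request:
{"method": "servo_tool", "body": {
  "motion": [
    [60,-12,-35,0,0,0,0],
    [60,-12,-35,0,0,0,0],
    [60,-12,-35,0,0,0,0],
    [60,-12,-35,0,0,0,0],
    [60,-12,-35,0,0,0,0],
    [60,-12,-35,0,0,0,0],
    [60,-12,-35,0,0,0,0],
    [60,-12,-35,0,0,0,0],
    [60,-12,-35,0,0,0,0],
    [60,0,0,0,0,0,0]
  ]
}}

```text
time: 2.1
tool_pos: [425.2, -46.8, 223.8]
tcp_rot: [-179.4, -0.5, 173.7]
ft_force: [0.7, 0.5, 0.0]
finger_gap: 60.0
```

Request:
{"method": "servo_tool", "body": {
  "motion": [
    [60,0,0,45,-0.01,-0.009,0.012],
    [60,0,8,45,0,0,0],
    [60,0,0,45,0,0,0],
    [60,0,0,40,0,0,0],
    [60,0,0,20,0,0,0],
    [60,0,0,12,0,0,0],
    [60,0,0,4,0,0,0],
    [60,0,0,0,0,0,0]
  ]
}}

```text
time: 2.9
tool_pos: [424.2, -37.0, 5.1]
tcp_rot: [179.9, 0.0, 172.8]
ft_force: [0.4, 0.0, 0.9]
finger_gap: 60.0
```

Request:
{"method": "servo_tool", "body": {
  "motion": [
    [60,-10,0,-3,0,0,0],
    [60,-10,0,0,0,0,0],
    [60,-6,0,0,0,0,0],
    [60,-4,0,0,0,0,0],
    [60,-4,0,0,0,0,0],
    [60,-4,0,0,0,0,0],
    [60,-4,0,0,0,0,0]
  ]
}}

```text
time: 3.6
tool_pos: [468.8, -42.4, 11.6]
tcp_rot: [179.9, -0.2, 172.8]
ft_force: [-9.9, 0.7, 6.9]
finger_gap: 59.8
```

Request:
{"method": "servo_tool", "body": {
  "motion": [
    [60,-3,0.3,1.5,0,0,-0.01],
    [60,-3,0.3,1,0,0,-0.01],
    [60,-3,0.3,0.5,0,0,-0.01],
    [60,-3,0.3,0,0,0,-0.01],
    [60,-3,0.2,0,0,0,-0.01],
    [60,-3,0.2,0,0,0,-0.01],
    [60,-3,0.2,0,0,0,-0.01],
    [60,-3,0.1,0,0,0,-0.01],
    [60,-3,0.1,0,0,0,-0.01],
    [60,-3,0,0,0,0,-0.01]
  ]
}}

```text
time: 4.6
tool_pos: [480.5, -43.5, 3.0]
tcp_rot: [179.9, -2.8, 178.5]
ft_force: [-9.9, 0.3, 6.5]
finger_gap: 60.2
```

Request:
{"method": "servo_tool", "body": {
  "motion": [
    [60,-3,0,-2,0,-0.02,-0.006],
    [60,-4,0,-1,0,-0.02,-0.004],
    [60,-4,0,-0.5,0,-0.01,0],
    [60,-4,0,-0.5,0,-0.007,0],
    [60,-4,0,0,0,-0.005,0]
  ]
}}

```text
time: 5.1
tool_pos: [491.4, -43.8, 3.1]
tcp_rot: [179.8, -0.3, 179.0]
ft_force: [-9.8, 0.5, 6.4]
finger_gap: 59.9
```

```bash
cat > look.py <<'E'
from h import *
import sys
a=snapshot("top")[190:330,230:425];b=snapshot("scene")[150:330,190:400]
f=lambda i,s:np.clip(cv2.resize(i,None,fx=s,fy=s,interpolation=cv2.INTER_CUBIC)*1.8,0,255).astype('uint8')
a=f(a,4);b=f(b,3)
cv2.imwrite(f"pics/{sys.argv[1]}_top.png",a);cv2.imwrite(f"pics/{sys.argv[1]}_sc.png",b)
E
python3 look.py a; python3 -c "
from bench import *
s=sense();print(s['tool_pos'],s['ft_force'],s['wrist_torque'])"
```

```text
[491.80814242 -43.82064992   3.06296368] [-7.3471999  -1.09410806  3.21886332] [-0.19357838  1.01682854 -0.29166685]
```

View pics/a_sc.png

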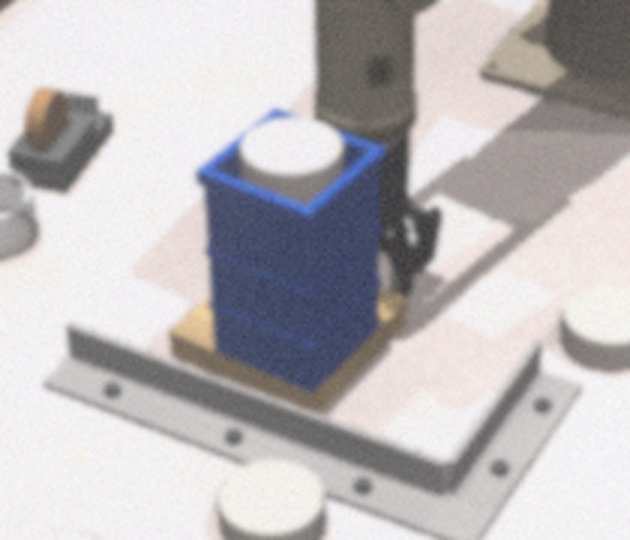

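The scene crop shows the crate upright and flat: the +x+y skid corner is at about (318,408) and the tote rim is level. I'll continue pushing towards the fence.

Request:
{"method": "servo_tool", "body": {
  "motion": [
    [60,-4,0,-0.5,0,-0.005,0],
    [60,-4,0,-0.5,0,-0.005,0],
    [60,-4,0,-0.5,0,-0.005,0],
    [60,-4,0,-0.5,0,-0.005,0],
    [60,-4,0,0,0,-0.005,0],
    [60,-4,0,0,0,-0.005,0],
    [60,-4,0,0,0,-0.005,0],
    [60,-4,0,0,0,-0.005,0]
  ]
}}

```text
time: 6.0
tool_pos: [510.9, -44.9, 1.3]
tcp_rot: [179.7, 0.4, 178.8]
ft_force: [-9.6, 0.1, 7.0]
finger_gap: 60.3
```

Request:
{"method": "servo_tool", "body": {
  "motion": [
    [60,-4,0,-2,0,0,0],
    [60,-4,0,-2,0,-0.003,0],
    [60,-4,0,-1.5,0,-0.004,0],
    [60,-4,0,-1,0,-0.004,-0.004],
    [60,-4,0,-1,0,-0.004,0]
  ]
}}

```text
time: 6.5
tool_pos: [524.8, -45.4, 5.0]
tcp_rot: [179.7, 0.4, 179.0]
ft_force: [-20.5, -3.0, 8.2]
finger_gap: 60.0
```

Request:
{"method": "servo_tool", "body": {
  "motion": [
    [60,-3,0,-0.5,0,-0.003,0]
  ]
}}

```text
time: 6.6
tool_pos: [524.8, -45.5, 4.8]
tcp_rot: [179.7, 0.2, 179.0]
ft_force: [-26.7, 0.3, 19.5]
finger_gap: 60.4
```

```bash
python3 look.py b
```

```text
(no output)
```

View pics/b_top.png

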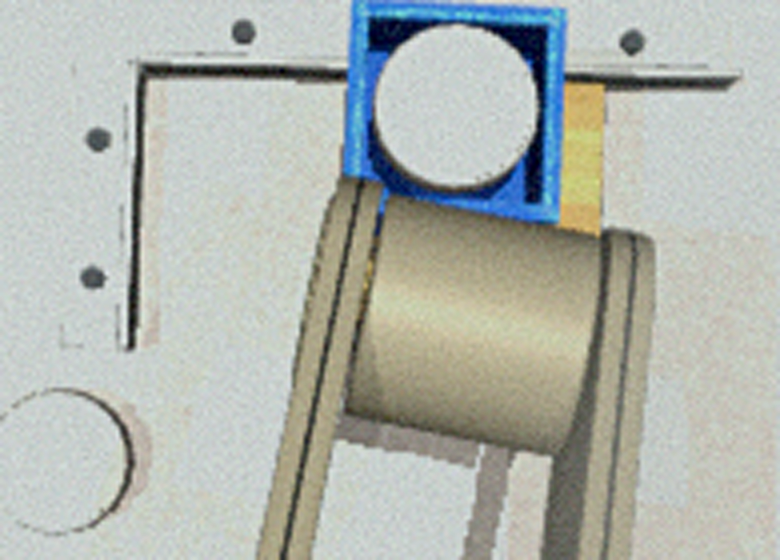

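Top crop: the skid is flush with the fence and square to it, and its -y edge is at column ~602. I'll retract and go round to the -y side.

Request:
{"method": "servo_tool", "body": {
  "motion": [
    [60,10,0,-1,0,0,0],
    [60,25,0,-5,0,0,0],
    [60,25,0,-20,0,0,0],
    [60,10,0,-45,0,0,0],
    [60,0,0,-45,0,0,0],
    [60,0,-40,-10,0,0,0],
    [60,0,-40,0,0,0,0],
    [60,0,-40,0,0,0,0],
    [60,0,-38,0,0,0,0],
    [60,0,0,0,0,0,0]
  ]
}}

```text
time: 7.7
tool_pos: [462.6, -210.8, 147.9]
tcp_rot: [-179.6, 2.4, 179.5]
ft_force: [0.3, 1.0, 0.0]
finger_gap: 60.2
```

Request:
{"method": "servo_tool", "body": {
  "motion": [
    [60,0,0,0,0,0,0.15],
    [60,0,0,0,0,0,0.15],
    [60,0,0,0,0,0,0.15],
    [60,0,0,0,0,0,0.15],
    [60,0,0,0,0,0,0.15],
    [60,0,0,0,0,0,0.15],
    [60,0,0,0,0,0,0.15],
    [60,0,0,0,0,0,0.15],
    [60,0,0,0,0,0,0.15],
    [60,0,0,0,0,0,0.15]
  ]
}}

```text
time: 8.7
tool_pos: [474.4, -213.4, 159.3]
tcp_rot: [176.0, 1.4, 93.4]
ft_force: [0.4, -1.4, -0.1]
finger_gap: 60.1
```

Request:
{"method": "servo_tool", "body": {
  "motion": [
    [60,0,15,0,0.035,0.012,0.037],
    [60,0,25,0,0.035,0.012,0.037],
    [60,0,35,0,0,0,0],
    [60,0,35,0,0,0,0],
    [60,0,30,0,0,0,0],
    [60,0,0,30,0,0,0],
    [60,0,0,30,0,0,0],
    [60,0,0,30,0,0,0],
    [60,0,0,20,0,0,0],
    [60,0,0,0,0,0,0]
  ]
}}

```text
time: 9.7
tool_pos: [636.3, -211.9, 60.3]
tcp_rot: [178.1, 0.4, 89.1]
ft_force: [0.3, 0.4, 0.2]
finger_gap: 60.0
```

Request:
{"method": "servo_tool", "body": {
  "motion": [
    [60,0,-14,10,0.033,0.005,0],
    [60,0,0,20,0,0,0],
    [60,0,0,15,0,0,0],
    [60,0,0,5,0,0,0],
    [60,0,0,0,0,0,0]
  ]
}}

```text
time: 10.2
tool_pos: [624.9, -212.5, 14.0]
tcp_rot: [179.8, 0.3, 89.1]
ft_force: [-0.6, 0.9, 1.0]
finger_gap: 60.1
```

Request:
{"method": "servo_tool", "body": {
  "motion": [
    [60,10,0,4,0,0,0],
    [60,12,0,2,0,0,0],
    [60,10,0,0,0,0,0],
    [60,5,0,0,0,0,0],
    [60,4,0,0,0,0,0],
    [60,4,0,0,0,0,0],
    [60,4,0,0,0,0,0],
    [60,4,0,0,0,0,0]
  ]
}}

```text
time: 11.0
tool_pos: [628.3, -156.5, 11.2]
tcp_rot: [179.5, 0.5, 89.1]
ft_force: [2.1, -5.6, -3.1]
finger_gap: 60.2
```

Request:
{"method": "servo_tool", "body": {
  "motion": [
    [60,5,-0.5,1,0,0.003,0],
    [60,5,-0.5,0.5,0,0.003,0],
    [60,5,-0.5,0.5,0,0.003,0],
    [60,5,-0.5,0,0,0.003,0],
    [60,5,-0.5,0,0,0.003,0],
    [60,5,-0.5,0,0,0.003,0],
    [60,5,-0.5,0,0,0.003,0],
    [60,5,-0.5,0,0,0.003,0]
  ]
}}

```text
time: 11.8
tool_pos: [626.1, -123.6, 10.9]
tcp_rot: [179.3, -0.3, 88.9]
ft_force: [0.8, -4.6, -1.8]
finger_gap: 60.0
```

Request:
{"method": "servo_tool", "body": {
  "motion": [
    [60,6,-0.3,1,0.006,0,-0.002],
    [60,6,-0.3,0.5,0.006,0,0],
    [60,6,-0.3,0.5,0,0.001,0],
    [60,6,-0.3,0.3,0,0.001,0],
    [60,6,-0.3,0.3,0,0.001,0],
    [60,6,-0.3,0.3,0,0.001,0],
    [60,6,-0.3,0.3,0,0.001,0],
    [60,6,-0.3,0.3,0,0.001,0],
    [60,6,-0.3,0.3,0,0.001,0],
    [60,6,-0.3,0.3,0,0.001,0]
  ]
}}

```text
time: 12.8
tool_pos: [626.2, -73.3, 10.9]
tcp_rot: [179.6, 0.1, 88.7]
ft_force: [-0.9, -5.9, 0.5]
finger_gap: 59.7
```

Request:
{"method": "servo_tool", "body": {
  "motion": [
    [60,6,0,1,0.003,0,-0.003],
    [60,6,0,0.5,0,0.001,-0.003],
    [60,6,0,0.5,0,0.001,0],
    [60,5,0,0.3,0,0.001,0],
    [60,5,0,0.3,0,0.001,0],
    [60,5,0,0.3,0,0.001,0]
  ]
}}

```text
time: 13.4
tool_pos: [628.1, -46.8, 10.9]
tcp_rot: [179.6, 0.4, 89.0]
ft_force: [-0.8, -6.8, 1.0]
finger_gap: 60.0
```

Request:
{"method": "servo_tool", "body": {
  "motion": [
    [60,4,-0.3,0.3,0,0.001,0],
    [60,4,-0.3,0.3,0,0.001,0],
    [60,4,-0.3,0.3,0,0.001,0]
  ]
}}

```text
time: 13.7
tool_pos: [627.8, -37.6, 11.0]
tcp_rot: [179.6, 0.5, 88.9]
ft_force: [-0.4, -6.5, 1.2]
finger_gap: 60.1
```

Request:
{"method": "servo_tool", "body": {
  "motion": [
    [60,4,0,0.3,0,0,0],
    [60,3,0,0,0,0,0]
  ]
}}

```text
time: 13.9
tool_pos: [627.9, -32.5, 11.0]
tcp_rot: [179.6, 0.6, 88.9]
ft_force: [-0.3, -5.6, -0.5]
finger_gap: 60.1
```

Request:
{"method": "servo_tool", "body": {
  "motion": [
    [60,3,0,0.3,0,0,0],
    [60,3,0,0,0,0,0]
  ]
}}

```text
time: 14.1
tool_pos: [627.8, -31.0, 11.1]
tcp_rot: [179.6, 1.0, 88.8]
ft_force: [-0.4, -20.2, -2.4]
finger_gap: 59.9
```

Request:
{"method": "servo_tool", "body": {
  "motion": [
    [60,3,0,0.3,0,0,0]
  ]
}}

```text
time: 14.2
tool_pos: [627.8, -31.2, 11.1]
tcp_rot: [179.6, 1.3, 88.8]
ft_force: [-0.4, -14.6, 1.7]
finger_gap: 60.1
```

Request:
{"method": "servo_tool", "body": {
  "motion": [
    [60,-10,0,0,0,0,0],
    [60,-20,0,-5,0,-0.015,0],
    [60,-25,0,-20,0,0,0],
    [60,-20,0,-45,0,0,0],
    [60,0,0,-45,0,0,0],
    [60,0,-40,-10,0,0,0],
    [60,0,-45,0,0,0,0],
    [60,0,-45,0,0,0,0],
    [60,0,-35,0,0,0,0],
    [60,0,0,0,0,0,0]
  ]
}}

```text
time: 15.2
tool_pos: [454.6, -106.7, 145.2]
tcp_rot: [179.5, 2.4, 88.6]
ft_force: [0.9, 0.3, -0.3]
finger_gap: 59.9
```

```bash
python3 look.py c
```

```text
(no output)
```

View pics/c_top.png

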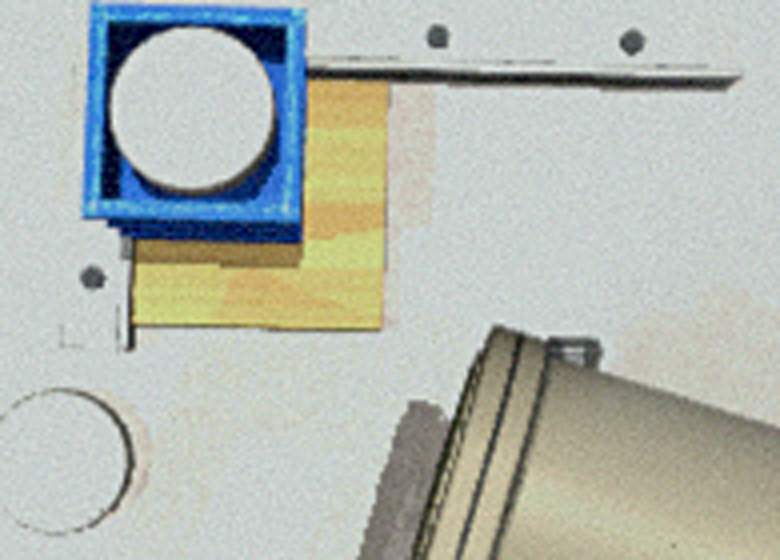

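The top crop shows the skid by the plate, with its corners at (383,327) and (388,82). Whether it actually touches the fence needs a closer check.

```bash
python3 - <<'E'
from h import *
np.set_printoptions(precision=1,suppress=True,linewidth=150)
im=np.mean([snapshot("top").astype(float) for _ in range(8)],0); cv2.imwrite("pics/avg.png",im)
for c in (308,312,316,320,324,335,360): print(c,"rows203-213 B",im[203:214,c,0],"R",im[203:214,c,2])
for r in (250,256,262,266): print(r,"cols258-268 B",im[r,258:269,0],"R",im[r,258:269,2])
for r in (213,225,240,255,268): print(r,"cols322-331 B-R",im[r,322:332,2]-im[r,322:332,0])
for c in (268,280,295,310,322): print(c,"rows267-276",im[267:276,c,2]-im[267:276,c,0])
# model prediction
a=np.radians(-0.8);R=np.array([[np.cos(a),-np.sin(a)],[np.sin(a),np.cos(a)]]);o=np.array([690,128])
P=lambda x,y,z:proj("top",[*(o+R@[x,y]),z])[0]
print("fence top/z30/z0 at y-130",P(0,-130,40),P(0,-130,30),P(0,-130,0),"at -250",P(0,-250,40),P(0,-250,0))
print("plate at x-140 z40,30,0",P(-140,0,40),P(-140,0,30),P(-140,0,0)," -y face",P(0,-150,30),P(-150,-150,30),P(-150,0,30))
E
python3 - <<'E'
import cv2,numpy as np
im=cv2.imread("pics/avg.png")
a=cv2.resize(im[198:283,255:340],None,fx=7,fy=7,interpolation=cv2.INTER_CUBIC)
cv2.imwrite("pics/avgz.png",np.clip(a*2.0,0,255).astype('uint8'))
E
```

```text
308 rows203-213 B [111.4 100.2 105.4  83.   34.4  16.9  22.2  49.   55.2  53.9  54.4] R [113.2 103.1 109.6  86.8  39.5  15.1  34.8 103.  115.2 114.4 113.2]
312 rows203-213 B [110.2  94.  103.  109.4  53.4  21.6  24.9  52.5  58.   55.5  57.4] R [111.9  97.  106.4 110.2  52.9  19.   33.1  98.9 112.8 112.6 114.4]
316 rows203-213 B [114.   93.4 102.6 114.5  55.8  19.   28.2  64.1  60.2  57.6  57. ] R [113.6  92.  104.8 115.2  55.6  17.9  34.   99.  113.4 113.6 111.8]
320 rows203-213 B [114.9  96.2 104.5 115.8  57.   19.1  16.8  49.1  58.8  57.9  56.4] R [113.5  96.8 106.6 115.   55.4  18.   24.   85.8 111.5 114.9 112.1]
324 rows203-213 B [115.   96.1 102.6 114.2  53.6  22.   22.6  48.8  56.4  58.5  59.2] R [112.8  95.1 104.9 114.   54.5  21.2  25.2  85.  109.1 114.4 115.2]
335 rows203-213 B [113.  112.1 113.1 119.4  59.5  23.9  19.9  49.6 102.5 104.4 102.4] R [111.1 112.6 113.4 116.5  57.6  21.9  17.5  54.2 109.4 115.1 111.8]
360 rows203-213 B [115.  114.6 100.4 111.8 118.6  56.4  18.4  22.1  67.  113.5 117.1] R [112.4 112.6  99.5 112.8 116.2  55.5  20.1  22.8  75.  111.4 114.8]
250 cols
[... 930 characters left out ...]
44.9 46.6 35.5  5.6  6.6  5.9  7.9 -3.8 -2. ]
268 rows267-276 [40.4 39.8 40.4 34.5 19.6  2.8  6.5  6.4  4.9]
280 rows267-276 [39.1 40.2 41.6 38.2 19.8 -2.  -3.1 -1.5 -0.1]
295 rows267-276 [48.2 47.4 48.8 47.1 42.   6.5 -0.9  0.4 -0.8]
310 rows267-276 [47.1 47.1 50.2 49.1 49.8 18.8 -2.6 -2.6  0.9]
322 rows267-276 [48.  46.  49.9 48.2 45.4 24.1 -2.6 -1.8 -0.8]
fence top/z30/z0 at y-130 [318.5 207.2] [318.5 208. ] [318.4 210.1] at -250 [368.8 208.3] [366.9 211.1]
plate at x-140 z40,30,0 [262.1 264.8] [262.6 265. ] [264.  265.6]  -y face [326.8 208.1] [325.6 270.5] [262.4 269.2][ WARN:0@11.543] global loadsave.cpp:1063 imwrite_ Unsupported depth image for selected encoder is fallbacked to CV_8U.
```

View pics/avgz.png

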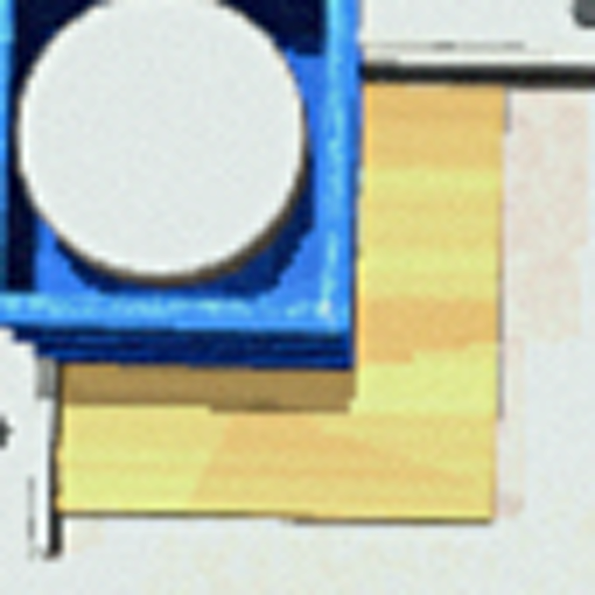

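The enlarged crop shows the dark fence strip above the skid (rows 65-84) is thicker than it should be if they touched. The skid's -x edge is at row ~271.5, against about 270 predicted, so there is likely a 2-4 mm gap to the fence. I'll nudge from the -x side.

Request:
{"method": "servo_tool", "body": {
  "motion": [
    [60,0,0,0,0,0,-0.15],
    [60,0,0,0,0,0,-0.15],
    [60,0,0,0,0,0,-0.15],
    [60,0,0,0,0,0,-0.15],
    [60,0,0,0,0,0,-0.15],
    [60,0,0,0,0,0,-0.15],
    [60,0,0,0,0,0,-0.15],
    [60,0,0,0,0,0,-0.15],
    [60,0,0,0,0,0,-0.15],
    [60,0,0,0,0,0,-0.15]
  ]
}}

```text
time: 16.7
tool_pos: [461.0, -105.8, 143.6]
tcp_rot: [-177.8, 0.4, 175.0]
ft_force: [0.1, 0.9, 0.6]
finger_gap: 59.6
```

Request:
{"method": "servo_tool", "body": {
  "motion": [
    [60,0,15,0,-0.019,0.004,-0.037],
    [60,0,30,0,-0.019,0.003,-0.037],
    [60,-5,35,0,0,0,0],
    [60,-5,35,0,0,0,0],
    [60,-5,30,0,0,0,0],
    [60,-5,10,20,0,0,0],
    [60,0,0,40,0,0,0],
    [60,0,0,30,0,0,0],
    [60,0,0,10,0,0,0],
    [60,0,0,0,0,0,0]
  ]
}}

```text
time: 17.7
tool_pos: [487.6, 64.9, 40.6]
tcp_rot: [179.4, -0.1, 178.2]
ft_force: [-0.3, -0.6, 0.3]
finger_gap: 59.9
```

Request:
{"method": "servo_tool", "body": {
  "motion": [
    [60,0,0,15,0.01,0,-0.017],
    [60,0,0,12,0,0,0],
    [60,-6,0,4,0,0,0],
    [60,-8,0,0,0,0,0],
    [60,-5,0,0,0,0,0],
    [60,-4,0,0,0,0,0],
    [60,-4,0,0,0,0,0]
  ]
}}

```text
time: 18.4
tool_pos: [520.9, 64.6, 12.2]
tcp_rot: [180.0, 0.3, 179.1]
ft_force: [0.2, -0.1, -0.6]
finger_gap: 60.0
```

Request:
{"method": "servo_tool", "body": {
  "motion": [
    [60,-3,0,1,0,0,0],
    [60,-3,0,1,0,-0.002,0]
  ]
}}

```text
time: 18.6
tool_pos: [525.1, 64.1, 10.2]
tcp_rot: [-180.0, 0.0, 179.1]
ft_force: [-10.2, -0.4, 7.9]
finger_gap: 60.3
```

Request:
{"method": "servo_tool", "body": {
  "motion": [
    [60,-3,0,0,0,-0.003,0]
  ]
}}

```text
time: 18.7
tool_pos: [526.2, 64.0, 9.7]
tcp_rot: [-180.0, -0.1, 179.0]
ft_force: [-10.7, 1.0, 7.2]
finger_gap: 60.0
```

Request:
{"method": "servo_tool", "body": {
  "motion": [
    [60,-3,0,0,0,-0.003,0]
  ]
}}

```text
time: 18.8
tool_pos: [527.3, 63.9, 9.3]
tcp_rot: [-180.0, -0.1, 179.0]
ft_force: [-10.2, -0.6, 7.3]
finger_gap: 59.9
```

Request:
{"method": "servo_tool", "body": {
  "motion": [
    [60,-3,0,0,0,-0.003,0]
  ]
}}

```text
time: 18.9
tool_pos: [528.2, 63.9, 8.8]
tcp_rot: [-180.0, -0.2, 179.0]
ft_force: [-17.2, 0.5, 11.5]
finger_gap: 60.1
```

Request:
{"method": "servo_tool", "body": {
  "motion": [
    [60,-3,0,0,0,-0.003,0]
  ]
}}

```text
time: 19.0
tool_pos: [528.1, 63.9, 8.1]
tcp_rot: [-180.0, -0.5, 179.1]
ft_force: [-17.0, -0.6, 12.1]
finger_gap: 60.1
```

Request:
{"method": "servo_tool", "body": {
  "motion": [
    [60,-3,0,0,0,-0.003,0]
  ]
}}

```text
time: 19.1
tool_pos: [528.1, 63.9, 7.4]
tcp_rot: [-179.9, -0.7, 179.1]
ft_force: [-15.5, -0.9, 9.6]
finger_gap: 60.0
```

Request:
{"method": "servo_tool", "body": {
  "motion": [
    [60,4,0,0,0,0,0],
    [60,10,0,0,0,0,0],
    [60,18,0,-2,0,0,0],
    [60,10,0,-30,0,0,0],
    [60,0,-10,-45,0,0,0],
    [60,0,-35,-40,0,0,0],
    [60,0,-40,-10,0,0,0],
    [60,0,-40,0,0,0,0],
    [60,0,-40,0,0,0,0],
    [60,0,-10,0,0,0,0]
  ]
}}

```text
time: 20.1
tool_pos: [481.0, -113.9, 140.6]
tcp_rot: [-179.7, -0.4, 179.4]
ft_force: [0.5, 0.4, -0.4]
finger_gap: 59.9
```

```bash
cat > avg.py <<'E'
from h import *
import sys
np.set_printoptions(precision=1,suppress=True,linewidth=150)
im=np.mean([snapshot("top").astype(float) for _ in range(8)],0)
for c in (312,316,320,324,335): print(c,"B",im[203:214,c,0],"R",im[203:214,c,2])
for r in (256,262,266): print(r,"B",im[r,258:269,0],"R",im[r,258:269,2])
for r in (213,225,240,255,268): print(r,"R-B",im[r,322:332,2]-im[r,322:332,0])
for c in (268,280,295,310,322): print(c,"R-B",im[267:276,c,2]-im[267:276,c,0])
a=cv2.resize(im[198:283,255:340],None,fx=7,fy=7,interpolation=cv2.INTER_CUBIC)
cv2.imwrite(f"pics/{sys.argv[1]}.png",np.clip(a*2.0,0,255).astype('uint8'))
E
python3 avg.py avg2
```

```text
312 B [114.8  97.6 107.9 107.2  51.6  50.2  59.2  60.6  57.2  58.5  62.8] R [113.2  99.1 108.2 105.8  54.2 102.2 115.6 115.1 112.1 113.4 115.4]
316 B [114.9  96.1 104.1 114.5  53.1  50.1  57.2  57.8  59.9  57.8  62.6] R [113.8  95.2 105.2 112.   53.6  99.9 113.9 112.6 112.8 113.1 115.5]
320 B [115.6  94.2 104.8 115.4  53.4  48.6  57.   56.6  58.6  59.4  60.5] R [114.2  96.8 105.4 112.6  54.2  97.6 113.4 112.9 113.  114.8 115.6]
324 B [116.4  98.8 100.9 112.4  53.6  63.5  59.1  58.2  57.8  56.9  62.6] R [114.8  98.8 102.8 112.1  51.6  98.9 114.  115.  113.9 112.  116.6]
335 B [115.6 113.5 114.5 121.   59.2  20.6  19.1  48.6 103.5 105.1 102.5] R [112.4 112.9 115.4 119.4  57.5  21.5  20.6  54.9 111.  116.8 111.9]
256 B [119.  114.5 110.2 118.1  85.6  31.9  68.8  70.2  67.   69.   68.4] R [116.  112.4 109.9 114.8  80.9  48.8 116.  117.6 113.9 114.4 115.2]
262 B [116.8 116.5 119.5 115.1  42.2  41.   70.5  70.8  68.8  69.8  69.1] R [113.6 113.6 116.  110.5  44.6  78.9 117.5 116.5 114.5 114.9 114.4]
266 B [114.   95.9 119.6 117.2  38.1  46.4  74.9  75.   72.5  71.9  74.4] R [110.6  92.5 116.6 111.9  41.   87.  116.9 116.6 114.  114.1 113.5]
213 R-B [53.5 53.4 54.  54.8 51.5  8.2  6.2  7.2  7.1  7. ]
225 R-B [48.  47.8 49.9 49.8 39.2  8.6  9.2 11.   7.6  6.4]
240 R-B [55.1 57.5 58.5 54.2 27.2  5.1  6.8  7.1  7.1  7.8]
255 R-B [52.5 54.1 55.6 50.  10.9  9.9 10.   8.9 -4.4 -2. ]
268 R-B [47.4 50.4 49.  41.1  9.8  8.6 11.1 11.4  1.6 -1. ]
268 R-B [39.9 44.1 14.1  2.1  4.4  6.   5.9  6.9  6.5]
280 R-B [41.6 44.  19.  -5.4 -2.8 -2.9 -2.6 -1.4 -3.4]
295 R-B [48.6 44.9 31.5  5.8  0.2  0.9  1.1  0.   1.4]
310 R-B [49.1 45.6 45.4 14.1 -2.9 -1.1 -1.2 -0.6  0.5]
322 R-B [50.6 47.4 50.4 18.5 -6.1 -3.5 -2.1  0.  -0.8]
```

View pics/avg2.png

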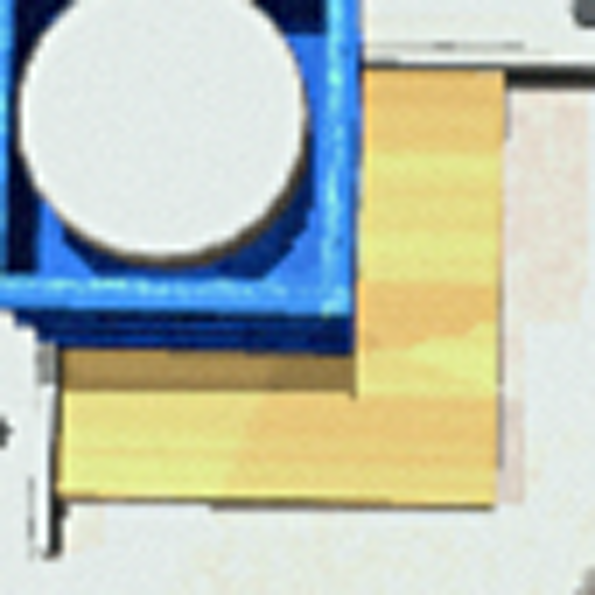

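The skid is now tight on the fence: the dark strip has shrunk to the plate's top 10 mm. At the plate (column 262-263) the dark line is slightly wider than expected, so there may be a ~1 mm gap. I'll give it a gentle second nudge in +y.

Request:
{"method": "servo_tool", "body": {
  "motion": [
    [60,0,0,0,0,0,0.15],
    [60,0,0,0,0,0,0.15],
    [60,0,0,0,0,0,0.15],
    [60,0,0,0,0,0,0.15],
    [60,0,0,0,0,0,0.15],
    [60,0,0,0,0,0,0.15],
    [60,0,0,0,0,0,0.15],
    [60,0,0,0,0,0,0.15],
    [60,0,0,0,0,0,0.15],
    [60,0,0,0,0,0,0.15]
  ]
}}

```text
time: 21.5
tool_pos: [481.0, -98.6, 137.2]
tcp_rot: [-179.3, -0.0, 93.5]
ft_force: [-0.2, 0.9, -0.3]
finger_gap: 60.1
```

Request:
{"method": "servo_tool", "body": {
  "motion": [
    [60,0,15,0,-0.006,0,0.037],
    [60,0,25,0,-0.006,0,0.037],
    [60,0,35,0,0,0,0],
    [60,0,35,0,0,0,0],
    [60,0,28,10,0,0,0],
    [60,0,4,35,0,0,0],
    [60,0,0,40,0,0,0],
    [60,0,0,25,0,0,0],
    [60,0,0,8,0,0,0],
    [60,0,0,0,0,0,0]
  ]
}}

```text
time: 22.5
tool_pos: [630.7, -87.2, 14.1]
tcp_rot: [179.9, -0.0, 89.5]
ft_force: [0.3, -0.4, -0.8]
finger_gap: 59.4
```

Request:
{"method": "servo_tool", "body": {
  "motion": [
    [60,10,0,2,0,0,0.005],
    [60,14,0,1,0,0,0],
    [60,12,0,0,0,0,0],
    [60,6,0,0,0,0,0],
    [60,4,0,0,0,0,0],
    [60,3,0,0,0,0,0]
  ]
}}

```text
time: 23.1
tool_pos: [635.6, -32.8, 18.1]
tcp_rot: [179.4, 0.0, 89.3]
ft_force: [-0.0, 0.6, -0.6]
finger_gap: 60.2
```

Request:
{"method": "servo_tool", "body": {
  "motion": [
    [60,3,0,0,0,0,0]
  ]
}}

```text
time: 23.2
tool_pos: [635.8, -30.9, 18.5]
tcp_rot: [179.4, 0.1, 89.3]
ft_force: [-0.3, -15.9, -3.0]
finger_gap: 59.9
```

Request:
{"method": "servo_tool", "body": {
  "motion": [
    [60,3,0,0,0,0,0]
  ]
}}

```text
time: 23.3
tool_pos: [635.6, -30.9, 18.5]
tcp_rot: [179.4, 0.4, 89.3]
ft_force: [-0.2, -18.6, -2.9]
finger_gap: 60.1
```

Request:
{"method": "servo_tool", "body": {
  "motion": [
    [60,3,0,0,0,0.003,0]
  ]
}}

```text
time: 23.4
tool_pos: [635.6, -31.0, 18.5]
tcp_rot: [179.4, 0.5, 89.2]
ft_force: [-0.1, -11.6, -0.6]
finger_gap: 60.0
```

Request:
{"method": "servo_tool", "body": {
  "motion": [
    [60,3,0,0,0,0.003,0]
  ]
}}

```text
time: 23.5
tool_pos: [635.5, -31.1, 18.5]
tcp_rot: [179.4, 0.5, 89.1]
ft_force: [0.2, -11.0, -0.8]
finger_gap: 60.2
```

Request:
{"method": "servo_tool", "body": {
  "motion": [
    [60,5,0,4,0,0,0]
  ]
}}

```text
time: 23.6
tool_pos: [636.9, -31.0, 16.5]
tcp_rot: [179.2, 0.9, 89.0]
ft_force: [-4.1, -24.9, 16.8]
finger_gap: 60.0
```

Request:
{"method": "servo_tool", "body": {
  "motion": [
    [60,6,0,3,0,0,0]
  ]
}}

```text
time: 23.7
tool_pos: [638.1, -31.1, 15.7]
tcp_rot: [179.1, 1.3, 88.9]
ft_force: [-8.1, -26.5, 14.2]
finger_gap: 60.2
```

Request:
{"method": "servo_tool", "body": {
  "motion": [
    [60,-6,0,0,0,0,0],
    [60,-15,0,0,0,0,0],
    [60,-25,0,-5,0,0,0],
    [60,-20,0,-30,0,0,0],
    [60,-10,0,-45,0,0,0],
    [60,0,-35,-45,0,0,0],
    [60,0,-45,-30,0,0,0],
    [60,0,-45,0,0,0,0],
    [60,0,-45,0,0,0,0],
    [60,0,0,0,0,0,0]
  ]
}}

```text
time: 24.7
tool_pos: [464.3, -109.2, 166.1]
tcp_rot: [179.3, 1.3, 88.7]
ft_force: [1.4, -0.2, -0.9]
finger_gap: 60.4
```

```bash
python3 avg.py avg3; python3 -c "
import cv2,numpy as np
from bench import *
a=snapshot('top');b=cv2.imread('pics/top0.png');d=cv2.GaussianBlur(cv2.absdiff(a,b),(3,3),0).max(2)
for n,(x,y) in dict(disc1=(244,305),disc2=(310,171),disc3=(162,303),spray=(140,228),tape=(484,258),disp=(491,315),cut=(490,218)).items():
  print(n,(d[y-25:y+26,x-30:x+30]>30).sum())
cv2.imwrite('pics/full.png',a)
cv2.imwrite('pics/fin_sc.png',np.clip(cv2.resize(snapshot('scene')[100:350,130:500],None,fx=2,fy=2)*1.8,0,255).astype('uint8'))"
```

```text
312 B [112.4  97.4 105.1 110.2  50.2  47.5  57.8  58.9  57.5  59.4  60.4] R [113.8  97.1 106.4 109.   51.8  99.4 112.1 113.9 111.5 113.6 114.5]
316 B [114.5  93.5 103.6 114.8  54.4  47.1  55.2  58.2  55.6  58.8  59.5] R [112.9  94.6 103.  112.5  55.   97.5 112.  113.4 109.8 112.4 114.2]
320 B [114.9  96.4 104.1 114.2  55.9  61.6  61.   58.1  58.6  55.9  60.6] R [112.5  96.4 105.8 111.8  54.2  97.5 112.8 113.  114.6 111.9 113.2]
324 B [114.9  96.8 103.2 112.8  53.   57.9  60.4  59.9  58.9  58.2  59.8] R [111.4  96.2 104.2 112.8  53.6  93.9 112.1 116.  113.9 112.1 114.2]
335 B [114.6 113.9 115.8 118.8  59.5  21.5  16.6  52.2 102.4 106.6  99.9] R [112.6 113.5 117.1 116.9  58.8  21.2  20.1  54.8 109.1 115.  111.1]
256 B [116.  115.4 110.6 115.5  84.6  32.5  72.2  71.1  67.2  68.4  67.8] R [113.1 112.6 109.2 111.4  81.9  50.  115.9 117.9 114.9 113.9 114.6]
262 B [116.8 113.4 117.8 115.4  40.1  42.2  68.1  69.8  67.5  67.   66.5] R [115.1 111.9 114.9 110.1  42.4  80.2 115.5 116.4 113.4 112.8 113.5]
266 B [112.2  95.1 117.4 113.8  39.8  65.1  76.   73.8  71.9  73.5  72.2] R [109.   93.  114.4 109.2  49.4 109.6 117.6 114.8 113.5 114.8 112.9]
213 R-B [55.1 54.4 54.5 54.1 50.5  8.5  5.5  7.   6.4  9.5]
225 R-B [48.8 47.  49.2 49.6 41.   8.   8.8 10.4  6.5  5.8]
240 R-B [54.  56.8 57.2 52.9 19.6  6.   7.4  7.1  7.1  8.8]
255 R-B [46.1 45.  48.2 42.9  6.6  6.1  7.1  4.4 -3.  -3.6]
268 R-B [47.5 50.  49.8 41.8  7.6  8.6 11.   8.4  1.6  0.4]
268 R-B [39.6 42.2 14.6  2.1  3.9  4.8  7.   6.5  5. ]
280 R-B [41.1 42.8 17.9 -3.9 -2.6 -0.9 -3.1 -0.4 -0.2]
295 R-B [49.2 45.5 31.   6.9 -0.4  1.   1.   0.2  2.2]
310 R-B [50.5 46.9 51.4 17.6 -4.6 -1.4 -0.2  0.6 -0.2]
322 R-B [50.1 47.5 49.9 21.5 -2.4 -2.8 -1.   0.1 -0.6]
disc1 0
disc2 204
disc3 0
spray 0
tape 0
disp 65
cut 0
```

View pics/fin_sc.png

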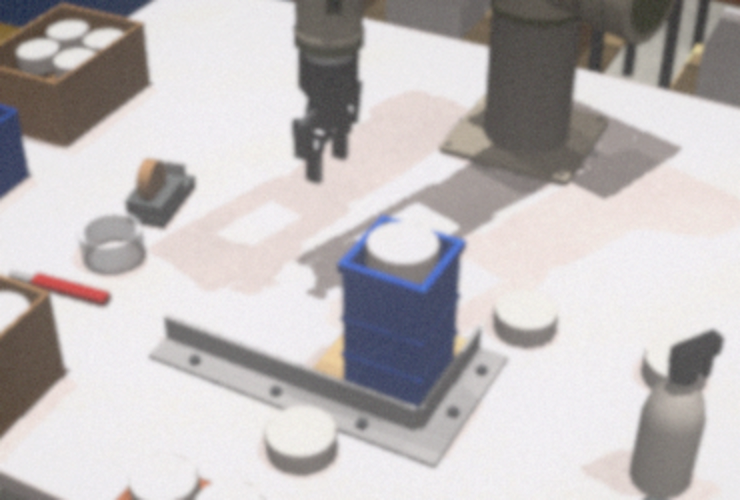

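The final scene crop shows the crate upright, home in the corner, with the arm well clear. disc2 is where it was, at crop (301,430), which is (280,316) in the full picture. The pixel differences near disc2 and the dispenser fit the tote and the arm's shadow.

```bash
python3 -c "
from bench import *
print(hand_in())"
```

```text
the job is handed in; nothing more can be done
None
```

I pushed the crate home into the corner stop with two low fingers on its skid, never gripping or lifting it, and handed the job in at about 25 s of the 72 s allowed.

- **How it went:** I pushed it in +x onto the fence, squaring it up on the way, then in +y along the fence to the end plate. It had come 3–4 mm off the fence during that slide. I nudged it back against the fence and then pressed it once more against the end plate.
- **Fence contact:** the +x nudge stopped dead with the force up from about 10 to 17 N. In the pictures taken afterwards the gap at the fence was closed.
- **End plate contact:** the last +y press stopped at the same point as the first, with up to about 26 N and no movement. The picture there is less clear: the dark line at the plate is about half a pixel wider than I expected. It could mean a gap of up to 1 mm, so I went by the force and the stop position.
- **Everything else:** the crate is upright and square to the stop. The bystanders are where they were; the pixel changes near disc2 and the dispenser fit the tote and the arm's shadow. The arm finished clear of everything, with near-zero force.

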